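Walk a die block up to the fence

TASK

Set the aluminium die block flush against the steel fence without gripping or lifting it: with the fingertips push the two lugs on its back one at a time and in turn, the left lug first, then the right, then the left again and so on, so that it walks round and up to the fence on the bench top. It must come to the fence nearly square, not corner first, and finish with its plain long face flush along the fence and not sticking out past either end of it. Leave the other things where they lie, then take the hand away.

Things in the scene. Friction and masses are not known exactly. Their poses are not given: they have to be found in the camera images.
- die_block: Aluminium die block, 86 (x) by 120 (y) by 45 mm high, 1.2 to 1.9 kg, recess in its top; slides flat, moves only while pushed, too wide to grip. Origin: centre of its underside. +x points out of the plain long face that must end flush on the fence; its back (-x) carries two lugs; +y is its left. At first it is turned anticlockwise from above by 0.45 to 0.75 rad from facing the fence: the left lug lags.
- left_lug: Left of two square lugs (28 mm wide along y, from 4 to 40 mm above the bench) standing 10 mm out from the ends of the block's back, fixed to it. Origin: middle of its root on the back, 43 mm behind (-x) and 46 mm left (+y) of the block's centre, 22 mm up; axes as the block's; the surface to push lies 10 mm from the origin along -x.
- right_lug: Right lug, the same but 46 mm to the right (-y) of the block's centre. Between the lugs the back is set in by 10 mm over a 64 mm wide gap.
- plain_face (a point): Middle of the block's plain long face, 43 mm along +x from its centre and 22.5 mm above its underside.
- fence: Fixed steel angle fence, 200 mm long (y), 40 mm high, upright 12 mm thick, on a foot behind it with screw heads; nothing stands out in front of the face. Origin: middle of the foot of its working face, on the bench top. -x points out of the face towards the robot and the block; +y runs along the fence to the left, seen from the block.
- magnet: Flat triangular welding magnet, 68 by 90 mm, 19 mm high, lying beyond the left end of the fence; leave alone. Origin under its centre.
- offcut: Short piece of U channel, 37 by 105 mm, 26 mm high, lying right of the block on the robot's side; leave alone. Origin under its centre.
- nut: Hexagon nut, 24 by 27 mm, 14 mm high, lying right of the block's way; leave alone. Origin under its centre.
- marker: Soapstone marker in its holder, 147 mm long, 10 mm high; leave alone. Origin under its centre.
- square: Engineer's try square lying flat, 92 by 166 mm, 18 mm high; leave alone. Origin under its centre.

How it is judged:
On the way, in this order (a step that is already met when the one before it is completed fails the run):
1. the left lug alone is pushed (contact force between the fingers and left_lug above 1.5 N and contact force between the fingers and right_lug below 0.3 N), for 0.1 s.
2. then the right lug alone is pushed (contact force between the fingers and right_lug above 1.5 N and contact force between the fingers and left_lug below 0.3 N), for 0.1 s.
3. then the left lug alone is pushed again (all of step 1), for 0.1 s.
At the end, for the whole second after the job is handed in: The block lies flat and still on the bench, the middle of its plain long face within 4 mm of the fence's face, square to it within 0.04 rad, and its middle no more than 44 mm from the fence's middle along the fence (40 mm is level with the end) (x of plain_face in the frame of fence between -0.004 and 0.004 m and angle between the x axis of die_block and the x axis of fence, either way round below 0.04 rad and y of plain_face in the frame of fence between -0.044 and 0.044 m and x of die_block in the frame of fence below -0.03 m and height (world z) of die_block below 0.004 m and angle between die_block's own z axis and vertical below 0.04 rad and linear speed of die_block below 0.01 m/s); the robot touches nothing.
It fails at once if the block is lifted more than 8 mm or tipped by more than 0.15 rad (height (world z) of die_block above 0.008 m or angle between die_block's own z axis and vertical above 0.15 rad).
It fails at once if the block meets the fence corner first (skewed by more than 0.25 rad) (contact force between die_block and fence above 1 N and angle between the x axis of die_block and the x axis of fence, either way round above 0.25 rad).
It fails at once if one of the other loose things is shifted by more than 15 mm (distance of any of magnet, offcut, nut, marker, square from where it was at the start of the episode above 0.015 m).
It also fails if it takes over 64 s, if anything falls off the work surface, if the arm or the gripper's body presses on something with over 40 N, if the wrist force passes 120 N, or if a joint passes its speed limit or range.

ROBOT

A 6-joint arm with a two-finger parallel gripper is mounted at the origin on the work surface; the furniture and walls round the work are solid. World frame = base frame: x ahead of the robot, y to its left, z up, the work surface at z = 0. Lengths are in m, angles in rad, forces in N, time in s.
With the tool pointing down it reaches from about 0.375 to 0.9 m from the base axis. Payload 3.1 kg.
Tool frame: the origin (TCP) lies at the very end of the fingers, on their centre line; the grasp point (between the pads) lies 19 mm behind it (grip_depth is the distance from the TCP to the grasp point, in m); z points along the fingers, y is the line along which they close (so a half turn about z gives the same grasp; the last joint's range is limited). The gripper opens to 85 mm and grips with 20 to 120 N. Pads are 22 mm wide; open, the fingers measure 114 mm over their backs; the gripper's body (76 mm by 85 mm) begins 54 mm behind the grasp point. The pads swing forward as they close: fully open they stand 13 mm farther back than shut.
Start: joints at [-1.278, 0.527, 1.433, -0, 1.181, -0.178], TCP at [0.284, -0.557, 0.231] pointing down, gripper open.
Joint ranges: [-3.08, 3.08], [-0.75, 2.2], [0.22, 2.44], [-1.43, 4.57], [0, 2.65], [-2.85, 2.85]. Speed limits (rad/s): [2.79, 2.79, 3.14, 3.14, 3.14, 3.14].

INTERFACE

Orientations are given as a unit quaternion [x, y, z, w].
In Python, from station import * gives the robot as it stands.
- The arm moves only by the tool apply_moves, never from a script. Its argument "plan" is a list of rows, each a list of 7 numbers: the shift along the tool's x, y, z in m, then the turn, a rotation vector about the tool's x, y, z in rad, then the gripper command: -1 is fully open, 1 is shut, values between are in proportion. In form: [[dx, dy, dz, wx, wy, wz, jaw], ...]. A call has 1 to 8 rows; each row shifts and turns the commanded pose from where the row before left it, along the tool's axes as they then stand; what a row does not reach is not made up. A row lasts 1/8 s, in which the tool goes at most 62.5 mm and 10.7 degrees, less where a joint would pass 70% of its speed; a pose out of reach is approached as far as the arm can. A call is refused whole if a number of a shift passes 0.0625 or a number of a turn 0.188, either way. A call with a gripper value outside its range is refused whole. The fingers move at their own pace and stop on an object; "force" is the grip in N (left out, the last holds). Time passes only in rows, so rows that do not move let the fingers close. It gives the time, the measured TCP pose, the force, the opening and the grip force at its end, in the units of the state.
- sense(): the state, without advancing time (a new reading comes with each control period).
- snapshot(name): name is "side" or "top" or "wrist"; returns the picture (420x560x3 uint8, red, green, blue); there is no depth.
- calibration(name): a dict with "camera_matrix" (3x3 intrinsics, pixels), "k1" (the pictures are not rectified: a ray, as slopes to the right and down, at radius r is drawn at 1 + k1 r^2 times it, then the intrinsics apply), "R" (3x3) and "t" (3): a world point X has camera coordinates R X + t; the wrist camera has in their place "mount" (4x4, takes a point from camera to tool coordinates, whose origin is the TCP and whose axes are the flange's). Camera axes: x right, y down, z forward; pixel columns grow to the right and rows downward; lengths in m; the calibration is good to about 2 mm. A picture is of the moment at which its call begins: read the wrist's pose just before it. calibration takes no time and is no camera call.
- sign_off(): hands the job in; it is judged then, once.
The state is a dict: "t": time; "q": joint angles; "qd": joint speeds; "tau": joint torques, N m; "tcp_pos": TCP position; "tool_rot": TCP orientation; "force": force on the tool from outside, world axes, zero at the start; "ft_torque": the same for the moment, N m; "finger_gap": opening from 0.0 (shut) to 1.0 (fully open); "gripper_force": force on a finger pad.
Only numpy, scipy, OpenCV 4.12 (cv2) and the standard library are available. Lean on these libraries where they do the work, as an engineer would, in place of code of your own. Each camera call takes 0.05 s, during which the arm holds its last target. There are 200 camera calls.

## Working session

There is one attempt and no reset: what is moved stays moved. The work goes in short steps, Python scripts to look and compute and a tool call to move; the robot and the scene stay as the last step left them, time stands still between calls to the robot, and variables do not carry over. Pictures are saved under pics/ and viewed, at most 10 in all, crops included, and the job is handed in when it is done.

Besides the shell and the picture viewer there is one more tool, called after ">>>" as name(argument=value, ...), one argument or row to a line, values as JSON. apply_moves: Moves the arm, as the interface text tells. Its arguments: {"type":"object","properties":{"plan":{"type":"array"},"force":{"type":"number"}},"required":["plan"]}

```bash
mkdir -p pics
python3 - <<'E'
from station import *
import cv2
for n in ("top","side"):
    cv2.imwrite(f"pics/{n}0.png",snapshot(n)[:,:,::-1])
    c=calibration(n);print(n,{k:(v.round(4).tolist() if hasattr(v,'round') else v) for k,v in c.items()})
print(calibration("wrist"));s=sense();print(s)
E
```

```text
top {'camera_matrix': [[538.9241, 0.0, 277.8662], [0.0, 538.9241, 217.2741], [0.0, 0.0, 1.0]], 'k1': -0.2015840322202241, 'R': [[-0.1198, -0.9928, 0.001], [-0.9709, 0.1169, -0.2089], [0.2073, -0.026, -0.9779]], 't': [0.2063, 0.3952, 1.3687]}
side {'camera_matrix': [[467.5027, 0.0, 274.123], [0.0, 467.5027, 203.6719], [0.0, 0.0, 1.0]], 'k1': -0.10823155314388834, 'R': [[-0.9999, 0.0038, -0.0155], [0.0151, 0.5428, -0.8397], [0.0052, -0.8399, -0.5428]], 't': [0.4239, -0.0683, 1.2506]}
{'camera_matrix': array([[293.80057921,   0.        , 284.18053993],
       [  0.        , 293.80057921, 209.22137792],
       [  0.        ,   0.        ,   1.        ]]), 'k1': 0.01212671347944225, 'mount': array([[ 1.16683716e-03, -9.60861350e-01, -2.77027264e-01,
         7.06534464e-02],
       [ 9.99998920e-01,  1.36861414e-03, -5.35010614e-04,
         3.03590422e-04],
       [ 8.93214450e-04, -2.77026341e-01,  9.60861909e-01,
        -1.43204043e-01],
       [ 0.00000000e+00,  0.00000000e+00,  0.00000000e+00,
         1.00000000e+00]])}
{'t': 0.1, 'q': array([-1.27852354e+00,  5.28361531e-01,  1.43377262e+00, -7.11441468e-06,
        1.18140367e+00, -1.78498180e-01]), 'qd': array([ 4.73426574e-05, -1.92751064e-03, -3.70751747e-03, -7.50117995e-04,
        1.99504723e-03,  1.29429190e-03]), 'tau': array([-1.25806326e-05, -4.43305707e+01, -1.78585428e+01, -2.39843766e-04,
        3.88880930e-03, -1.16080201e-05]), 'tcp_pos': array([ 0.28332079, -0.55637344,  0.23043914]), 'tool_rot': array([ 9.72423737e-01,  2.33219061e-01, -5.85820400e-05, -9.70822250e-04]), 'force': array([-0.15364616, -0.46499521,  0.04736973]), 'ft_torque': array([-0.00693212, -0.02699378, -0.00264078]), 'gripper_force': 0.0, 'finger_gap': 0.9967389414776839}
```

View pics/top0.png

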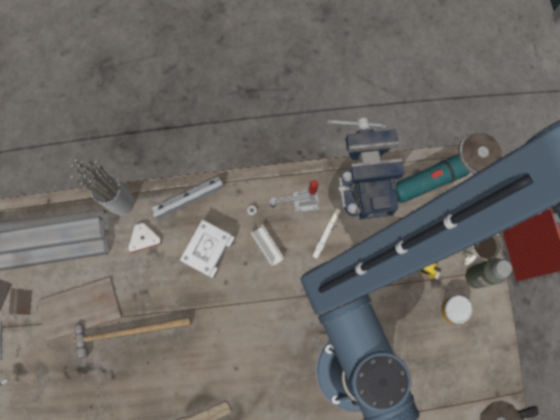

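View pics/side0.png

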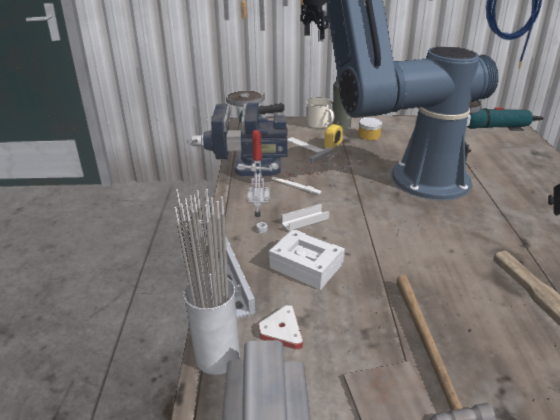

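The top picture shows the fence running from about (153,213) to (221,182), the block around (207,248), the magnet at (143,237), the nut at (252,210) and the offcut at (267,245). I'll zoom in on that area.

Run:
```python
import cv2
a=cv2.imread("pics/top0.png")[165:295,125:300]
cv2.imwrite("pics/top0c.png",cv2.resize(a,None,fx=4.5,fy=4.5,interpolation=cv2.INTER_CUBIC))
a=cv2.imread("pics/side0.png")[200:350,200:360]
cv2.imwrite("pics/side0c.png",cv2.resize(a,None,fx=4,fy=4,interpolation=cv2.INTER_CUBIC))
```

```text
(no output)
```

View pics/top0c.png

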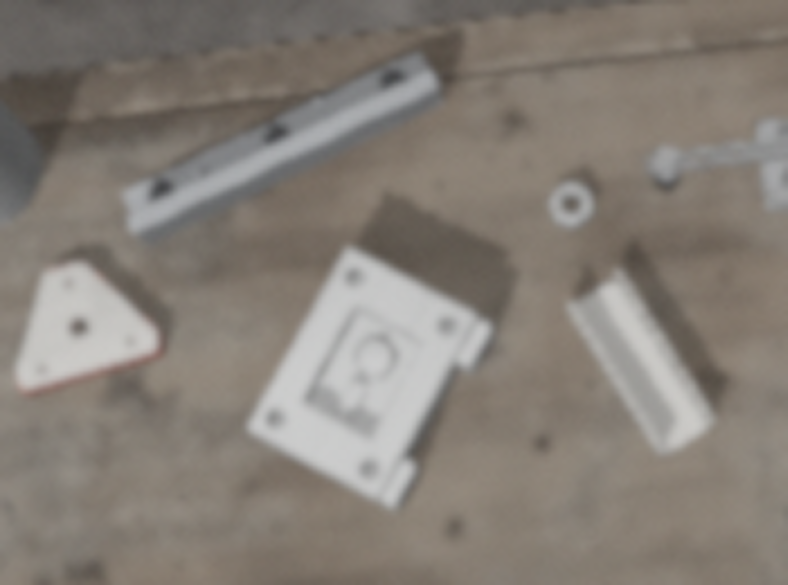

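View pics/side0c.png

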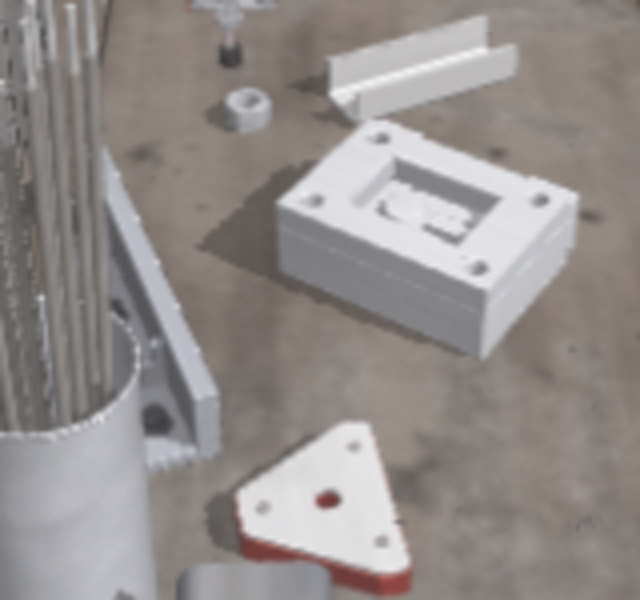

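```bash
cat > h.py <<'E'
from station import *
import numpy as np, cv2
from scipy.spatial.transform import Rotation as Ro
from scipy.optimize import least_squares
def cam(name,s=None):
    c=calibration(name); K=np.array(c["camera_matrix"])
    if name=="wrist":
        T=np.eye(4);T[:3,:3]=Ro.from_quat(s["tool_rot"]).as_matrix();T[:3,3]=s["tcp_pos"]
        M=np.linalg.inv(T@c["mount"]);R,t=M[:3,:3],M[:3,3]
    else: R,t=np.array(c["R"]),np.array(c["t"])
    return K,np.array([c["k1"],0,0,0]),R,t
def proj(C,X):
    K,d,R,t=C; return cv2.projectPoints(np.asarray(X,float).reshape(-1,1,3),cv2.Rodrigues(R)[0],t,K,d)[0][:,0]
def unproj(C,uv,z):
    K,d,R,t=C; p=cv2.undistortPoints(np.asarray(uv,float).reshape(-1,1,2),K,d)[:,0]
    r=np.c_[p,np.ones(len(p))]@R; o=-R.T@t; return o+r*((z-o[2])/r[:,2])[:,None]
def fit(C,model,uv,x0):  # planar pose (x,y,yaw) of model points from pixels
    model=np.array(model,float)
    def pts(p): c,s=np.cos(p[2]),np.sin(p[2]); return model@np.array([[c,s,0],[-s,c,0],[0,0,1]])+[p[0],p[1],0]
    r=least_squares(lambda p:(proj(C,pts(p))-uv).ravel(),x0,x_scale=[.01,.01,.1]); return r.x,np.sqrt(2*r.cost/len(uv))
BT=[[.043,-.06,.045],[.043,.06,.045],[-.053,-.06,.040],[-.053,.06,.040]]
FT=[[0,.1,.04],[0,-.1,.04],[0,.1,0],[0,-.1,0]]
def rel(b,f):
    c,s=np.cos(f[2]),np.sin(f[2]); R=np.array([[c,s],[-s,c]])
    pf=np.array(b[:2])+.043*np.array([np.cos(b[2]),np.sin(b[2])])
    return R@(pf-f[:2]), b[2]-f[2]
E
python3 - <<'E'
from h import *
C=cam("top"); cr=lambda L:(np.array(L)+.5)/4.5-.5+[125,165]
b,e=fit(C,BT,cr([[350,248],[248,430],[491,322],[396,507]]),[.6,.2,.9]);print("block",b,e)
f,e=fit(C,FT,cr([[135,218],[432,82],[145,240],[440,98]]),[.75,.25,.4]);print("fence",f,e)
print(rel(b,f))
for n,p,z in(("magnet",[[90,330]],.019),("nut",[[571,204]],.014),("off",[[570,305],[620,270],[665,450],[715,415]],.026)):print(n,unproj(C,cr(p),z)[:,:2])
C=cam("side"); cs=lambda L:(np.array(L)+.5)/4-.5+[200,200]
print(fit(C,[[.043,-.06,.045],[.043,.06,.045],[.043,.06,0],[.043,-.06,0]],cs([[278,208],[487,290],[485,357],[280,272]]),[.6,.2,.9]))
E
```

```text
block [0.36017279 0.35377076 0.97960543] 0.4189011948050488
fence [0.49755688 0.38971662 0.33102755] 1.0992481628206934
(array([-0.10733972,  0.03663188]), np.float64(0.6485778830674913))
magnet [[0.40836639 0.51713776]]
nut [[0.45129984 0.22446531]]
off [[0.38836025 0.23143825]
 [0.40560927 0.20000595]
 [0.29705542 0.18631044]
 [0.31386715 0.15512552]]
(array([0.36140775, 0.35294882, 0.98552648]), np.float64(0.7221678744652695))
```

```bash
cat >> h.py <<'E'
def yaw(s): m=Ro.from_quat(s["tool_rot"]).as_matrix(); return np.arctan2(m[1,0],m[0,0])
def rows(wps,step=.055,jaw=1,p=None):  # world waypoints x,y,z,yaw -> rows in tool axes
    s=sense(); p=np.r_[s["tcp_pos"],yaw(s)] if p is None else np.array(p,float); out=[]
    for w in wps:
        st=w[4] if len(w)>4 else step; w=np.array(w[:4],float)
        n=int(np.ceil(max(np.linalg.norm((w-p)[:3])/st,abs(w[3]-p[3])/.17,1)))
        for k in range(n):
            d=(w-p)/n; a=p[3]+d[3]*k; c,q=np.cos(a),np.sin(a)
            out.append([round(float(v),4) for v in(c*d[0]+q*d[1],q*d[0]-c*d[1],-d[2])]+[0,0,round(float(-d[3]),3),jaw])
        p=w
    for i in range(0,len(out),8): print(out[i:i+8])
E
python3 - <<'E'
from h import *
rows([[.283,-.556,.33,.47],[.45,-.33,.33,.47],[.52,-.08,.33,.47],[.44,.13,.33,.6],[.29,.30,.28,.9],[.277,.313,.15,.95]])
E
```

```text
[[-0.0001, -0.0002, -0.0498, 0, 0, 0.0, 1], [-0.0001, -0.0002, -0.0498, 0, 0, 0.0, 1], [0.0419, -0.021, -0.0, 0, 0, -0.0, 1], [0.0419, -0.021, -0.0, 0, 0, -0.0, 1], [0.0419, -0.021, -0.0, 0, 0, -0.0, 1], [0.0419, -0.021, -0.0, 0, 0, -0.0, 1], [0.0419, -0.021, -0.0, 0, 0, -0.0, 1], [0.0419, -0.021, -0.0, 0, 0, -0.0, 1]]
[[0.0351, -0.0382, -0.0, 0, 0, -0.0, 1], [0.0351, -0.0382, -0.0, 0, 0, -0.0, 1], [0.0351, -0.0382, -0.0, 0, 0, -0.0, 1], [0.0351, -0.0382, -0.0, 0, 0, -0.0, 1], [0.0351, -0.0382, -0.0, 0, 0, -0.0, 1], [0.0048, -0.0447, -0.0, 0, 0, -0.026, 1], [0.0059, -0.0446, -0.0, 0, 0, -0.026, 1], [0.0071, -0.0444, -0.0, 0, 0, -0.026, 1]]
[[0.0082, -0.0442, -0.0, 0, 0, -0.026, 1], [0.0094, -0.044, -0.0, 0, 0, -0.026, 1], [-0.0056, -0.045, 0.01, 0, 0, -0.06, 1], [-0.0029, -0.0453, 0.01, 0, 0, -0.06, 1], [-0.0001, -0.0453, 0.01, 0, 0, -0.06, 1], [0.0026, -0.0453, 0.01, 0, 0, -0.06, 1], [0.0053, -0.045, 0.01, 0, 0, -0.06, 1], [0.0007, -0.0061, 0.0433, 0, 0, -0.017, 1]]
[[0.0008, -0.0061, 0.0433, 0, 0, -0.017, 1], [0.0009, -0.0061, 0.0433, 0, 0, -0.017, 1]]
```

>>> apply_moves(
  plan=[
    [0,0,-0.05,0,0,0,1],
    [0,0,-0.05,0,0,0,1],
    [0.042,-0.021,0,0,0,0,1],
    [0.042,-0.021,0,0,0,0,1],
    [0.042,-0.021,0,0,0,0,1],
    [0.042,-0.021,0,0,0,0,1],
    [0.042,-0.021,0,0,0,0,1],
    [0.042,-0.021,0,0,0,0,1],
  ],
)

```text
t: 1.1
tcp_pos: [0.4515, -0.3288, 0.3309]
tool_rot: [0.972, 0.233, -0.0, -0.0]
force: [1.6, -0.1, 0.3]
finger_gap: -0.002
gripper_force: 0.0
```

>>> apply_moves(
  plan=[
    [0.035,-0.038,0,0,0,0,1],
    [0.035,-0.038,0,0,0,0,1],
    [0.035,-0.038,0,0,0,0,1],
    [0.035,-0.038,0,0,0,0,1],
    [0.035,-0.038,0,0,0,0,1],
    [0.005,-0.045,0,0,0,-0.026,1],
    [0.006,-0.045,0,0,0,-0.026,1],
    [0.007,-0.044,0,0,0,-0.026,1],
  ],
)

```text
t: 2.1
tcp_pos: [0.4717, 0.0462, 0.3309]
tool_rot: [0.962, 0.271, -0.0, -0.0]
force: [1.1, -0.2, -1.0]
finger_gap: 0.004
gripper_force: 0.0
```

>>> apply_moves(
  plan=[
    [0.008,-0.044,0,0,0,-0.026,1],
    [0.009,-0.044,0,0,0,-0.026,1],
    [-0.0056,-0.045,0.01,0,0,-0.06,1],
    [-0.003,-0.045,0.01,0,0,-0.06,1],
    [0,-0.045,0.01,0,0,-0.06,1],
    [0.003,-0.045,0.01,0,0,-0.06,1],
    [0.005,-0.045,0.01,0,0,-0.06,1],
    [0,0,0,0,0,0,1],
  ],
)

```text
t: 3.1
tcp_pos: [0.2878, 0.2984, 0.2804]
tool_rot: [0.899, 0.438, -0.002, -0.0]
force: [0.2, 0.1, 0.2]
finger_gap: 0.001
gripper_force: 0.0
```

Run:
```python
from h import *
s=sense();im=snapshot("wrist");np.save("w1.npy",im)
cv2.imwrite("pics/w1.png",im[:,:,::-1])
C=cam("wrist",s);print(s["t"],s["tcp_pos"],yaw(s),s["q"],s["force"])
b=np.array([.360,.354,.98]);f=[.4976,.3897,.331]
for P,M in((b,BT),(f,FT)):
  c,q=np.cos(P[2]),np.sin(P[2]);print(proj(C,np.array(M)@np.array([[c,q,0],[-q,c,0],[0,0,1]])+[P[0],P[1],0]).round())
```

```text
3.1 [0.28779335 0.29837455 0.28038944] 0.9059009950175282 [5.32111769e-01 1.71495512e-01 1.86047519e+00 4.03473306e-04
 1.11287997e+00 1.19683036e+00] [0.23105411 0.12858808 0.24361349]
[[352.  66.]
 [250.  74.]
 [352. 149.]
 [258. 156.]]
[[308. -58.]
 [449.  56.]
 [305. -38.]
 [432.  63.]]
```

View pics/w1.png

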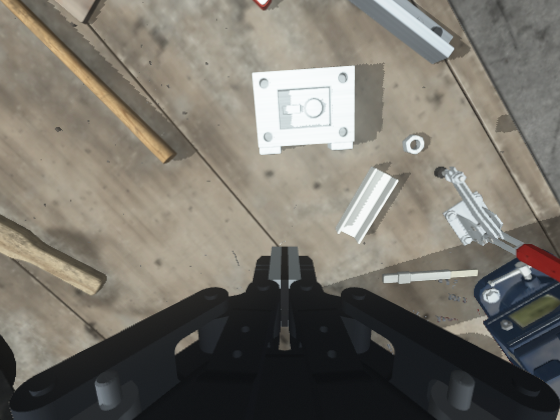

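The wrist picture shows the block's corners at (253,73), (355,66), (260,153) and (353,149), within 3 px of the predicted positions. The right end of the fence is near (445,60), and the hammer handles are clear to the left. The estimate is good enough to start pushing the left lug.

Run:
```python
from h import *
C=cam("wrist",sense())
b,e=fit(C,BT,np.array([[355,66],[253,73],[353,149],[260,153]],float),[.36,.354,.98]);print(b,e)
b=(b+[.360,.354,.98])/2; c,q=np.cos(b[2]),np.sin(b[2])
P=lambda x,y:[b[0]+c*x-q*y,b[1]+q*x+c*y]
L0=P(-.053-.011-.02,.046);print(b,L0,P(-.064,.046))
rows([[*L0,.08,b[2]],[*L0,.015,b[2]]])
```

```text
[0.36524677 0.35253299 0.95975874] 0.7057012149985188
[0.36262339 0.3532665  0.96987937] [np.float64(0.277188261726513), np.float64(0.3099901811860753)] [np.float64(0.28849624235893123), np.float64(0.32648653151021834)]
[[0.0005, -0.0043, 0.0502, 0, 0, -0.017, 1], [0.0005, -0.0043, 0.0502, 0, 0, -0.017, 1], [0.0006, -0.0043, 0.0502, 0, 0, -0.017, 1], [0.0007, -0.0043, 0.0502, 0, 0, -0.017, 1], [0.0, 0.0, 0.0325, 0, 0, -0.0, 1], [0.0, 0.0, 0.0325, 0, 0, -0.0, 1]]
```

>>> apply_moves(
  plan=[
    [0.0005,-0.0043,0.05,0,0,-0.016,1],
    [0.0005,-0.0043,0.05,0,0,-0.016,1],
    [0.0005,-0.0043,0.05,0,0,-0.016,1],
    [0.0005,-0.0043,0.05,0,0,-0.016,1],
    [0,0,0.0325,0,0,0,1],
    [0,0,0.032,0,0,0,1],
    [0.008,0,0,0,0,0,1],
    [0.006,0,0,0,0,0,1],
  ],
)

```text
t: 4.15
tcp_pos: [0.2881, 0.3216, 0.0175]
tool_rot: [0.886, 0.463, 0.001, -0.0]
force: [0.4, 0.1, 0.0]
finger_gap: -0.002
gripper_force: 0.0
```

>>> apply_moves(
  plan=[
    [0.004,0,0,0,0,0,1],
    [0.004,0,0,0,0,0,1],
    [0.004,0,0,0,0,0.03,1],
    [0.004,0,0,0,0,0.04,1],
  ],
)

```text
t: 4.65
tcp_pos: [0.2884, 0.3291, 0.0179]
tool_rot: [0.901, 0.433, -0.008, 0.002]
force: [-8.5, -11.0, 12.1]
finger_gap: 0.001
gripper_force: 7.1
```

>>> apply_moves(
  plan=[
    [0.004,0,0,0,0,0.04,1],
    [0.004,0,0,0,0,0.04,1],
    [0.004,0,0,0,0,0.04,1],
    [0.004,0,0,0,0,0.04,1],
  ],
)

```text
t: 5.15
tcp_pos: [0.2961, 0.3405, 0.0174]
tool_rot: [0.933, 0.359, -0.011, 0.002]
force: [-14.7, -4.1, 7.9]
finger_gap: -0.002
gripper_force: 6.4
```

Run:
```python
from h import *
s=sense();cv2.imwrite("pics/w2.png",snapshot("wrist")[:,:,::-1]);print(s["t"],s["tcp_pos"],yaw(s),s["force"])
a=snapshot("top");cv2.imwrite("pics/top2.png",a[:,:,::-1])
```

```text
5.15 [0.29609963 0.34046688 0.01737747] 0.7347676683295346 [-14.73378555  -4.0605122    7.89121616]
```

View pics/w2.png

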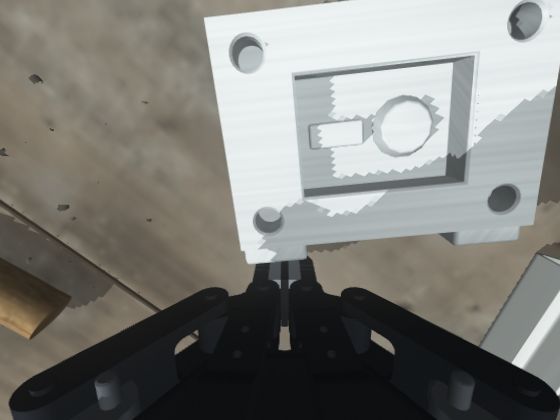

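The wrist view shows the finger tips on the left lug at about (285,258). The block's front-left corner is at (206,17) and its right lug's outer corner at (519,240). I'll write an automatic silhouette fit so I don't have to view more pictures.

```bash
cat >> h.py <<'E'
from scipy.optimize import minimize
def box(x0,x1,y0,y1,z0,z1): return np.array([[x,y,z] for x in(x0,x1) for y in(y0,y1) for z in(z0,z1)])
BB=[box(-.043,.043,-.06,.06,0,.045),box(-.053,-.04,.032,.06,.004,.04),box(-.053,-.04,-.06,-.032,.004,.04)]
def place(M,p): c,q=np.cos(p[2]),np.sin(p[2]); return M@np.array([[c,q,0],[-q,c,0],[0,0,1]])+[p[0],p[1],0]
def sil(C,p,parts=BB):
    m=np.zeros((420,560),np.uint8)
    for B in parts: cv2.fillConvexPoly(m,np.round(cv2.convexHull(proj(C,place(B,p)).astype(np.float32))*16).astype(np.int32),1,shift=4)
    return m
def mask(im):
    im=cv2.GaussianBlur(im,(3,3),0).astype(int); return ((im[...,0]-im[...,2]<9)&(im.max(2)>85)).astype(np.uint8)
def fitsil(C,im,p0,parts=BB,pad=25,bottom=420):
    m=mask(im); 
    def cost(p):
        k=sil(C,p,parts); roi=cv2.dilate(k,np.ones((pad,pad),np.uint8)); roi[bottom:]=0
        return ((m!=k)&(roi>0)).sum()/max(k.sum(),1)
    best=None
    for d in (.012,.004):
        x=p0 if best is None else best.x
        S=np.array([x]+[np.add(x,v) for v in([d,0,0],[0,d,0],[0,0,d*8])])
        best=minimize(cost,x,method="Nelder-Mead",options=dict(initial_simplex=S,xatol=1e-4,fatol=1e-5,maxiter=200))
    return best.x,best.fun
def look(p0,f=[.4976,.3897,.331],bottom=255):
    s=sense();im=snapshot("wrist");b,e=fitsil(cam("wrist",s),im,p0,bottom=bottom)
    print("t",round(s["t"],2),"tcp",s["tcp_pos"].round(4),"yaw",round(yaw(s),3),"F",s["force"].round(1),"block",b.round(4),"err",round(e,3),"rel",rel(b,f))
    return b
E
python3 - <<'E'
from h import *
im=cv2.imread("pics/w2.png")[:,:,::-1];s=sense();C=cam("wrist",s)
b0,e=fit(C,[[.043,.06,.045],[-.053,.06,.04],[-.053,-.06,.04]],np.array([[206,17],[246,263],[519,240]],float),[.36,.36,.8]);print(b0,e)
b,e=fitsil(C,im,b0,bottom=255);print(b,e,rel(b,[.4976,.3897,.331]))
w1=np.load("w1.npy")
v=np.array(im).copy();m=mask(im);v[m>0]=v[m>0]//2+[0,100,0];k=sil(C,b);v[cv2.morphologyEx(k,cv2.MORPH_GRADIENT,np.ones((2,2),np.uint8))>0]=[255,0,0]
a=cv2.imread("pics/top2.png")[165:295,125:300]; a=cv2.resize(a,(560,416))
cv2.imwrite("pics/v.png",np.hstack([cv2.resize(v[:,:,::-1],(400,300)),cv2.resize(a,(400,300))]))
E
```

```text
[0.37416216 0.35994714 0.83462388] 1.1141853509860535
[0.37375138 0.36022924 0.84469757] 0.018257271910624137 (array([-0.08925338,  0.03350865]), np.float64(0.5136975714293666))
```

View pics/v.png

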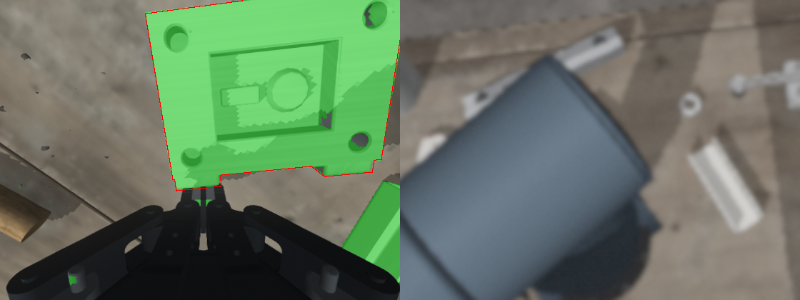

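The silhouette fit traces the block outline and both lugs closely (outline error under 2%). I'll carry on with the left lug.

>>> apply_moves(
  plan=[
    [0.004,0,0,0,0,0.02,1],
    [0.004,0,0,0,0,0.02,1],
    [0.004,0,0,0,0,0.04,1],
    [0.004,0,0,0,0,0.04,1],
    [0.004,0,0,0,0,0.04,1],
    [0.004,0,0,0,0,0.04,1],
  ],
)

```text
t: 6.0
tcp_pos: [0.3157, 0.3563, 0.0173]
tool_rot: [0.964, 0.264, -0.009, 0.003]
force: [-13.4, -1.9, 7.5]
finger_gap: -0.004
gripper_force: 5.9
```

Run:
```python
from h import *
look([.38,.37,.6])
```

```text
t 6.0 tcp [0.3157 0.3563 0.0173] yaw 0.534 F [-13.4  -1.9   7.5] block [0.3943 0.3636 0.6938] err 0.023 rel (array([-0.06593039,  0.02418473]), np.float64(0.36280656855950905))
```

>>> apply_moves(
  plan=[
    [0.0032,-0.003,0,0,0,0,1],
    [0.0032,-0.003,0,0,0,0,1],
    [0.0032,-0.003,0,0,0,0.02,1],
    [0.0032,-0.003,0,0,0,0.02,1],
    [0.0032,-0.003,0,0,0,0.02,1],
    [0.0032,-0.003,0,0,0,0.03,1],
  ],
)

```text
t: 6.8
tcp_pos: [0.3283, 0.383, 0.0172]
tool_rot: [0.975, 0.22, -0.005, 0.002]
force: [-4.7, -5.0, 1.2]
finger_gap: -0.001
gripper_force: 3.2
```

Run:
```python
from h import *
look([.40,.37,.5])
```

```text
t 6.8 tcp [0.3283 0.383  0.0172] yaw 0.444 F [-4.7 -5.   1.2] block [0.4045 0.3702 0.4135] err 0.054 rel (array([-0.05153755,  0.01533374]), np.float64(0.08246991703261247))
```

```bash
cat >> h.py <<'E'
def togo(b,side,back=.016,z=.015,tw=0,zup=.065):
    s=sense();p=s["tcp_pos"];a=yaw(s);t=b[2]+tw
    P=lambda x,y:[b[0]+np.cos(b[2])*x-np.sin(b[2])*y,b[1]+np.sin(b[2])*x+np.cos(b[2])*y]
    r=np.array([p[0]-.016*np.cos(a),p[1]-.016*np.sin(a)]);q=P(-.064-back,side*.046)
    rows([[*r,p[2],a],[*r,zup,a],[*q,zup,t],[*q,z,t]],step=.05)
E
python3 - <<'E'
from h import *
togo([.4045,.3702,.4135],-1)
E
```

```text
[[-0.016, 0.0, -0.0, 0, 0, -0.0, 1], [0.0, 0.0, -0.0477, 0, 0, -0.0, 1], [-0.0014, 0.0442, -0.0, 0, 0, 0.015, 1], [-0.0008, 0.0442, -0.0, 0, 0, 0.015, 1], [0.0, 0.0, 0.05, 0, 0, -0.0, 1]]
```

>>> apply_moves(
  plan=[
    [-0.018,0,0,0,0,0,1],
    [0,0,-0.048,0,0,0,1],
    [-0.001,0.044,0,0,0,0.015,1],
    [-0.001,0.044,0,0,0,0.015,1],
    [0,0,0.05,0,0,0,1],
    [0,0,0,0,0,0,1],
    [0,0,0,0,0,0,1],
  ],
)

```text
t: 7.72
tcp_pos: [0.3522, 0.2981, 0.016]
tool_rot: [0.978, 0.206, 0.001, -0.0]
force: [-0.3, 1.0, -0.6]
finger_gap: -0.001
gripper_force: 0.0
```

Run:
```python
from h import *
look([.4045,.3702,.4135])
```

```text
t 7.72 tcp [0.3522 0.2981 0.016 ] yaw 0.416 F [-0.3  1.  -0.6] block [0.405  0.37   0.4006] err 0.013 rel (array([-0.05108898,  0.01448109]), np.float64(0.06962458040632136))
```

>>> apply_moves(
  plan=[
    [0.008,0,0,0,0,0,1],
    [0.006,0,0,0,0,0,1],
    [0.0035,0,0,0,0,0,1],
    [0.0035,0.001,0,0,0,0,1],
    [0.0035,0.002,0,0,0,0,1],
    [0.0035,0.002,0,0,0,-0.02,1],
    [0.0035,0.002,0,0,0,-0.03,1],
    [0.0035,0.002,0,0,0,-0.03,1],
  ],
)

```text
t: 8.78
tcp_pos: [0.3787, 0.3001, 0.0152]
tool_rot: [0.969, 0.246, -0.01, 0.002]
force: [-13.1, -5.5, 11.5]
finger_gap: -0.002
gripper_force: 7.0
```

Run:
```python
from h import *
b=look([.41,.37,.5])
togo(b,1)
```

```text
t 8.78 tcp [0.3787 0.3001 0.0152] yaw 0.497 F [-13.1  -5.5  11.5] block [0.4104 0.3721 0.5526] err 0.007 rel (array([-0.04624512,  0.0211904 ]), np.float64(0.22159707385646893))
[[-0.016, 0.0, -0.0, 0, 0, -0.0, 1], [0.0, 0.0, -0.0498, 0, 0, -0.0, 1], [-0.0025, -0.0451, -0.0, 0, 0, -0.027, 1], [-0.0013, -0.0451, -0.0, 0, 0, -0.027, 1], [0.0, 0.0, 0.05, 0, 0, -0.0, 1]]
```

>>> apply_moves(
  plan=[
    [-0.018,0,0,0,0,0,1],
    [0,0,-0.05,0,0,0,1],
    [-0.0025,-0.045,0,0,0,-0.027,1],
    [-0.0015,-0.045,0,0,0,-0.027,1],
    [0,0,0.05,0,0,0,1],
    [0.006,0,0,0,0,0,1],
    [0.005,0,0,0,0,0,1],
    [0.0035,0,0,0,0,0,1],
  ],
)

```text
t: 9.82
tcp_pos: [0.3346, 0.3777, 0.0158]
tool_rot: [0.963, 0.27, -0.003, 0.001]
force: [-7.2, -0.9, -3.5]
finger_gap: -0.002
gripper_force: 3.2
```

>>> apply_moves(
  plan=[
    [0.0035,-0.001,0,0,0,0,1],
    [0.0035,-0.002,0,0,0,0.01,1],
    [0.0035,-0.002,0,0,0,0.03,1],
    [0.0035,-0.002,0,0,0,0.03,1],
    [0.0035,-0.002,0,0,0,0.03,1],
    [0.0035,-0.002,0,0,0,0.03,1],
    [0.0035,-0.002,0,0,0,0.03,1],
  ],
)

```text
t: 10.7
tcp_pos: [0.3504, 0.4011, 0.0161]
tool_rot: [0.981, 0.192, -0.002, 0.001]
force: [-5.2, -0.7, -3.9]
finger_gap: 0.001
gripper_force: 2.6
```

Run:
```python
from h import *
b=look([.42,.38,.4])
togo(b,-1)
```

```text
t 10.7 tcp [0.3504 0.4011 0.0161] yaw 0.386 F [-5.2 -0.7 -3.9] block [0.4252 0.3806 0.3154] err 0.055 rel (array([-0.028394  ,  0.01428609]), np.float64(-0.015553795020833927))
[[-0.016, -0.0, -0.0, 0, 0, -0.0, 1], [0.0, 0.0, -0.0488, 0, 0, -0.0, 1], [-0.0031, 0.0439, -0.0, 0, 0, 0.035, 1], [-0.0016, 0.0439, -0.0, 0, 0, 0.035, 1], [0.0, 0.0, 0.05, 0, 0, -0.0, 1]]
```

>>> apply_moves(
  plan=[
    [-0.018,0,0,0,0,0,1],
    [0,0,-0.049,0,0,0,1],
    [-0.003,0.044,0,0,0,0.035,1],
    [-0.0015,0.044,0,0,0,0.035,1],
    [0,0,0.05,0,0,0,1],
    [0.006,0,0,0,0,0,1],
    [0.005,0,0,0,0,0,1],
    [0.0035,0,0,0,0,0,1],
  ],
)

```text
t: 11.75
tcp_pos: [0.3783, 0.3175, 0.016]
tool_rot: [0.987, 0.159, 0.002, -0.001]
force: [-2.8, -0.7, 1.9]
finger_gap: -0.001
gripper_force: 1.5
```

>>> apply_moves(
  plan=[
    [0.0035,0.001,0,0,0,0,1],
    [0.0035,0.002,0,0,0,-0.01,1],
    [0.0035,0.002,0,0,0,-0.03,1],
    [0.0035,0.002,0,0,0,-0.03,1],
  ],
)

```text
t: 12.25
tcp_pos: [0.3865, 0.3127, 0.0147]
tool_rot: [0.981, 0.194, -0.006, 0.001]
force: [-10.6, -2.0, 8.1]
finger_gap: 0.002
gripper_force: 5.3
```

Run:
```python
from h import *
b=look([.43,.38,.4])
togo(b,1)
cv2.imwrite("pics/w5.png",snapshot("wrist")[:,:,::-1])
f=np.array([.4976,.3897,.331]);print(proj(cam("wrist",sense()),place(np.array(FT),f)).round())
```

```text
t 12.25 tcp [0.3865 0.3127 0.0147] yaw 0.391 F [-10.6  -2.    8.1] block [0.4285 0.3807 0.3901] err 0.009 rel (array([-0.02536267,  0.01649676]), np.float64(0.059061498538041934))
[[-0.016, 0.0, -0.0, 0, 0, -0.0, 1], [0.0, 0.0, -0.0252, 0, 0, -0.0, 1], [0.0, 0.0, -0.0252, 0, 0, -0.0, 1], [0.0002, -0.0466, -0.0, 0, 0, 0.001, 1], [0.0001, -0.0466, -0.0, 0, 0, 0.001, 1], [0.0, 0.0, 0.05, 0, 0, -0.0, 1]]
[[-137. -105.]
 [ 502.  -52.]
 [ -10.  -36.]
 [ 439.   -2.]]
```

View pics/w5.png

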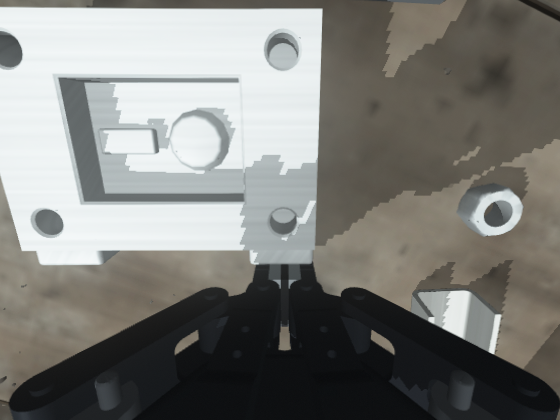

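The wrist picture shows the tips on the right lug at (283,262) and the nut and offcut untouched. The foot of the fence's right end is at (443,4), within about 2 mm of its predicted place.

>>> apply_moves(
  plan=[
    [0.0035,0.002,0,0,0,-0.02,1],
    [0.0035,0.002,0,0,0,-0.03,1],
    [-0.02,0,0,0,0,0,1],
    [0,0,-0.05,0,0,0,1],
    [0,-0.046,0,0,0,0,1],
    [0,-0.046,0,0,0,0,1],
    [0,0,0,0,0,0,1],
  ],
)

```text
t: 13.22
tcp_pos: [0.343, 0.3915, 0.0653]
tool_rot: [0.975, 0.22, 0.002, -0.001]
force: [0.4, -0.0, 0.1]
finger_gap: -0.001
gripper_force: 0.0
```

Run:
```python
from h import *
b=look([.43,.383,.46])
s=sense();d=s["tcp_pos"][:2]-b[:2];c,q=np.cos(b[2]),np.sin(b[2]);print("tcp in block",c*d[0]+q*d[1],-q*d[0]+c*d[1],s["tcp_pos"][2])
```

```text
t 13.22 tcp [0.343  0.3915 0.0653] yaw 0.444 F [ 0.4 -0.   0.1] block [0.4311 0.3818 0.4563] err 0.033 rel (array([-0.02274049,  0.01953139]), np.float64(0.12525910359943548))
tcp in block -0.0753144766093347 0.04604858098112653 0.06494675085417359
```

>>> apply_moves(
  plan=[
    [0,0,0.05,0,0,0,1],
    [0.007,0,0,0,0,0,1],
    [0.0035,0,0,0,0,0,1],
    [0.0035,-0.001,0,0,0,0,1],
    [0.0035,-0.002,0,0,0,0.01,1],
    [0.0035,-0.002,0,0,0,0.03,1],
    [0.0035,-0.002,0,0,0,0.03,1],
    [0.0035,-0.002,0,0,0,0.03,1],
  ],
)

```text
t: 14.28
tcp_pos: [0.3609, 0.4056, 0.0149]
tool_rot: [0.986, 0.168, -0.005, 0.002]
force: [-8.6, -3.0, 3.2]
finger_gap: -0.001
gripper_force: 4.7
```

Run:
```python
from h import *
b=look([.44,.383,.4])
togo(b,-1)
```

```text
t 14.28 tcp [0.3609 0.4056 0.0149] yaw 0.337 F [-8.6 -3.   3.2] block [0.4356 0.3849 0.3182] err 0.056 rel (array([-0.01720276,  0.01503582]), np.float64(-0.012790939039039106))
[[-0.016, 0.0, -0.0, 0, 0, -0.0, 1], [0.0, 0.0, -0.0251, 0, 0, -0.0, 1], [0.0, 0.0, -0.0251, 0, 0, -0.0, 1], [-0.0011, 0.0446, -0.0, 0, 0, 0.009, 1], [-0.0007, 0.0446, -0.0, 0, 0, 0.009, 1], [0.0, 0.0, 0.05, 0, 0, -0.0, 1]]
```

Face 17 mm from the fence and nearly square. I'll push left a little more, then go to the right lug.

>>> apply_moves(
  plan=[
    [0.0035,-0.002,0,0,0,0.03,1],
    [0.0035,-0.002,0,0,0,0.03,1],
    [-0.022,0,0,0,0,0,1],
    [0,0,-0.05,0,0,0,1],
    [0,0.047,0,0,0,0,1],
    [0,0.047,0,0,0,0,1],
    [0,0,0,0,0,0,1],
  ],
)

```text
t: 15.2
tcp_pos: [0.3776, 0.3161, 0.0657]
tool_rot: [0.991, 0.137, 0.002, -0.001]
force: [-0.3, -0.2, 0.1]
finger_gap: 0.0
gripper_force: 0.0
```

```bash
cat >> h.py <<'E'
def where(b):
    s=sense();d=s["tcp_pos"][:2]-b[:2];c,q=np.cos(b[2]),np.sin(b[2]);print("tcp in block",c*d[0]+q*d[1],-q*d[0]+c*d[1],s["tcp_pos"][2])
E
python3 - <<'E'
from h import *
where(look([.44,.383,.26]))
E
```

```text
t 15.2 tcp [0.3776 0.3161 0.0657] yaw 0.274 F [-0.3 -0.2  0.1] block [0.4397 0.386  0.2351] err 0.042 rel (array([-0.01313744,  0.01115821]), np.float64(-0.09594358206015807))
tcp in block -0.07651120809920009 -0.05220982185459589 0.06551625914983504
```

>>> apply_moves(
  plan=[
    [0,-0.005,0.05,0,0,0,1],
    [0.008,0,0,0,0,0,1],
    [0.0035,0,0,0,0,0,1],
    [0.0035,0.001,0,0,0,0,1],
    [0.0035,0.002,0,0,0,-0.02,1],
    [0.0035,0.002,0,0,0,-0.03,1],
    [0.0035,0.002,0,0,0,-0.03,1],
  ],
)

```text
t: 16.12
tcp_pos: [0.3961, 0.3217, 0.0153]
tool_rot: [0.984, 0.179, -0.004, 0.001]
force: [-9.1, -0.9, 7.3]
finger_gap: -0.0
gripper_force: 4.7
```

Run:
```python
from h import *
b=look([.445,.386,.35]);where(b);togo(b,1)
```

```text
t 16.12 tcp [0.3961 0.3217 0.0153] yaw 0.36 F [-9.1 -0.9  7.3] block [0.4423 0.3854 0.3339] err 0.008 rel (array([-0.01070454,  0.01401365]), np.float64(0.0028861517731351705))
tcp in block -0.06414116722890112 -0.04535212782582808 0.015308895610925934
[[-0.016, -0.0, -0.0, 0, 0, -0.0, 1], [0.0, 0.0, -0.0497, 0, 0, -0.0, 1], [0.0013, -0.0459, -0.0, 0, 0, 0.013, 1], [0.0007, -0.0459, -0.0, 0, 0, 0.013, 1], [0.0, 0.0, 0.05, 0, 0, -0.0, 1]]
```

>>> apply_moves(
  plan=[
    [0.0035,0.001,0,0,0,-0.02,1],
    [0.0035,0.001,0,0,0,-0.03,1],
    [-0.022,0,0,0,0,0,1],
    [0,0,-0.05,0,0,0,1],
    [0,-0.0465,0,0,0,0,1],
    [0,-0.0465,0,0,0,0,1],
    [0,0,0,0,0,0,1],
  ],
)

```text
t: 17.05
tcp_pos: [0.3508, 0.4034, 0.0659]
tool_rot: [0.979, 0.205, 0.003, -0.001]
force: [0.5, -0.5, -0.3]
finger_gap: 0.003
gripper_force: 0.0
```

Run:
```python
from h import *
b=look([.445,.386,.4]);where(b)
```

```text
t 17.05 tcp [0.3508 0.4034 0.0659] yaw 0.413 F [ 0.5 -0.5 -0.3] block [0.4501 0.3889 0.403 ] err 0.102 rel (array([-0.00224497,  0.01780115]), np.float64(0.0719876683807869))
tcp in block -0.08615008871864537 0.050788842989871436 0.06550296677826917
```

```bash
cat >> h.py <<'E'
def fitback(p0,f=[.4976,.3897,.331],bottom=255):
    s=sense();im=snapshot("wrist");C=cam("wrist",s);m=mask(im)
    ig=cv2.dilate(sil(C,[f[0],f[1],f[2]],[box(-.03,.08,-.12,.12,.0,.045)]),np.ones((9,9),np.uint8))
    def cost(p):
        k=sil(C,p);roi=cv2.dilate(k,np.ones((25,25),np.uint8));roi[bottom:]=0;roi[ig>0]=0
        return ((m!=k)&(roi>0)).sum()
    x=np.array(p0,float)
    for d in(.008,.003):
        S=np.array([x]+[x+v for v in([d,0,0],[0,d,0],[0,0,d*8])])
        r=minimize(cost,x,method="Nelder-Mead",options=dict(initial_simplex=S,xatol=1e-4,fatol=.5));x=r.x
    print("t",round(s["t"],2),"F",s["force"].round(1),"block",x.round(4),r.fun,"rel",rel(x,f));where(x);return x,C,im
E
python3 - <<'E'
from h import *
x,C,im=fitback([.445,.386,.4])
v=im.copy();v[cv2.morphologyEx(sil(C,x),cv2.MORPH_GRADIENT,np.ones((2,2),np.uint8))>0]=[255,0,0]
pf=proj(C,place(np.array(FT),[.4976,.3897,.331]));
for i in(0,2): cv2.line(v,tuple(int(a) for a in pf[i]),tuple(int(a) for a in pf[i+1]),(0,255,0),1)
cv2.imwrite("pics/v2.png",v[:,:,::-1])
E
```

```text
t 17.1 F [ 0.1  0.8 -0.2] block [0.4439 0.3863 0.3819] 251.0 rel (array([-0.00897563,  0.01646626]), np.float64(0.05091685211097052))
tcp in block -0.08075631954656987 0.04800635076526051 0.06507839805902654
```

View pics/v2.png

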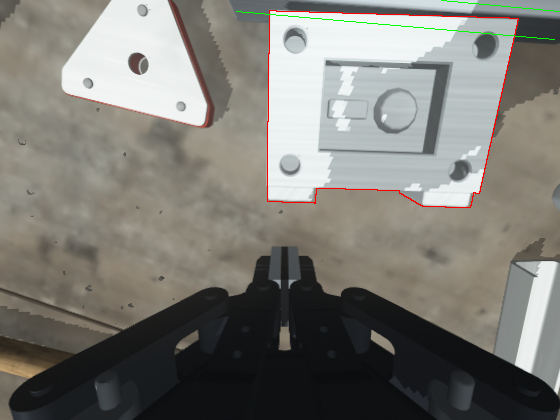

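The red fit matches the block outline. The visible fence foot, near (235,20), lies about 3 mm nearer at its left end than the green prediction, so the true gap is about 7 mm. I'll use short alternating pushes from here, watching the force.

>>> apply_moves(
  plan=[
    [0,0.002,0.05,0,0,0,1],
    [0.01,0,0,0,0,0.02,1],
    [0.005,0,0,0,0,0,1],
    [0.003,-0.001,0,0,0,0,1],
    [0.003,-0.001,0,0,0,0.01,1],
    [0.003,-0.001,0,0,0,0.02,1],
  ],
)

```text
t: 17.9
tcp_pos: [0.3681, 0.4075, 0.0149]
tool_rot: [0.984, 0.178, -0.005, 0.002]
force: [-9.3, -5.2, 6.7]
finger_gap: -0.003
gripper_force: 5.2
```

Run:
```python
from h import *
fitback([.447,.387,.34])
```

```text
t 17.9 F [-9.3 -5.2  6.7] block [0.4443 0.3867 0.3578] 2545.0 rel (array([-0.00839311,  0.01565787]), np.float64(0.026813927342650257))
tcp in block -0.06359559242401792 0.04647424748918116 0.014949522974665647
```

>>> apply_moves(
  plan=[
    [0.0035,-0.001,0,0,0,0.01,1],
    [0.0035,-0.001,0,0,0,0.02,1],
    [-0.02,0,0,0,0,0,1],
    [0,0,-0.05,0,0,0,1],
    [0,0.046,0,0,0,0,1],
    [0,0.046,0,0,0,0,1],
    [0,0,0,0,0,0,1],
  ],
)

```text
t: 18.82
tcp_pos: [0.3911, 0.3197, 0.0655]
tool_rot: [0.987, 0.162, 0.002, -0.0]
force: [-0.3, -0.2, 0.3]
finger_gap: 0.001
gripper_force: 0.0
```

Run:
```python
from h import *
fitback([.447,.387,.31])
```

```text
t 18.82 F [-0.3 -0.2  0.3] block [0.4466 0.3873 0.3035] 737.0 rel (array([-0.0060254 ,  0.01309453]), np.float64(-0.027501660096494185))
tcp in block -0.0731048638135352 -0.04669162801526475 0.0653494001536932
```

>>> apply_moves(
  plan=[
    [0,0,0.05,0,0,0,1],
    [0.006,0,0,0,0,0,1],
    [0.0035,0,0,0,0,0,1],
    [0.0035,0.001,0,0,0,-0.01,1],
    [0.0035,0.001,0,0,0,-0.02,1],
    [0.0035,0.001,0,0,0,-0.02,1],
  ],
)

```text
t: 19.62
tcp_pos: [0.403, 0.3233, 0.015]
tool_rot: [0.982, 0.189, -0.006, 0.001]
force: [-15.3, 0.7, 10.2]
finger_gap: 0.001
gripper_force: 7.2
```

Run:
```python
from h import *
fitback([.449,.387,.34])
```

```text
t 19.62 F [-15.3   0.7  10.2] block [0.4478 0.3874 0.3514] 278.0 rel (array([-0.00483716,  0.01484721]), np.float64(0.020421350033993868))
tcp in block -0.0641842195682635 -0.04475948876201312 0.01499683345767678
```

>>> apply_moves(
  plan=[
    [0.003,0,0,0,0,0,1],
    [0.003,0,0,0,0,0,1],
  ],
)

```text
t: 19.92
tcp_pos: [0.4028, 0.3232, 0.015]
tool_rot: [0.982, 0.189, -0.012, 0.003]
force: [-20.8, -4.5, 17.6]
finger_gap: -0.003
gripper_force: 11.1
```

Run:
```python
from h import *
fitback([.449,.387,.36])
```

```text
t 19.93 F [-20.8  -4.5  17.6] block [0.4478 0.3873 0.3525] 273.0 rel (array([-0.00485952,  0.01482045]), np.float64(0.021529458216270447))
tcp in block -0.06435490377953854 -0.04464681891535964 0.015013802039819633
```

The block has stopped against the fence on this side, with the force rising and no motion. Now the left lug again.

>>> apply_moves(
  plan=[
    [-0.026,0,0,0,0,0,1],
    [0,0,-0.05,0,0,0,1],
    [0,-0.0455,0,0,0,0,1],
    [0,-0.0455,0,0,0,0,1],
    [0,0,0.05,0,0,0,1],
    [0,0,0,0,0,0,1],
  ],
)

```text
t: 20.72
tcp_pos: [0.3553, 0.4017, 0.0124]
tool_rot: [0.982, 0.189, -0.002, 0.001]
force: [-0.2, -0.7, -0.2]
finger_gap: -0.002
gripper_force: 0.0
```

Run:
```python
from h import *
fitback([.448,.387,.352])
```

```text
t 20.73 F [-0.2 -0.7 -0.2] block [0.4482 0.3878 0.3589] 2776.0 rel (array([-0.00439493,  0.01548668]), np.float64(0.027874504542138634))
tcp in block -0.0808409256137217 0.04551610310889553 0.013948391481844385
```

>>> apply_moves(
  plan=[
    [0.01,0,0,0,0,0,1],
    [0.005,0,0,0,0,0,1],
    [0.003,0,0,0,0,0,1],
    [0.003,0,0,0,0,0,1],
    [0.003,0,0,0,0,0,1],
    [0.003,0,0,0,0,0,1],
  ],
)

```text
t: 21.52
tcp_pos: [0.3722, 0.4072, 0.0144]
tool_rot: [0.982, 0.188, -0.011, 0.004]
force: [-21.2, -4.4, 18.4]
finger_gap: 0.002
gripper_force: 10.7
```

Run:
```python
from h import *
fitback([.448,.387,.352])
```

```text
t 21.52 F [-21.2  -4.4  18.4] block [0.4459 0.387  0.3642] 2468.0 rel (array([-0.00678592,  0.01565306]), np.float64(0.033204166290062564))
tcp in block -0.060942833610497675 0.04534487143769021 0.0143459879024136
```

>>> apply_moves(
  plan=[
    [0.003,0,0,0,0,0,1],
    [0.003,0,0,0,0,0,1],
  ],
)

```text
t: 21.82
tcp_pos: [0.3728, 0.4076, 0.0143]
tool_rot: [0.982, 0.188, -0.015, 0.005]
force: [-28.7, -5.1, 23.5]
finger_gap: -0.001
gripper_force: 14.8
```

Run:
```python
from h import *
fitback([.448,.387,.34])
```

```text
t 21.82 F [-28.7  -5.1  23.5] block [0.4462 0.3869 0.356 ] 2293.0 rel (array([-0.00649512,  0.01517023]), np.float64(0.025000032899425595))
tcp in block -0.06159091323544312 0.04499429444834877 0.01434418721296794
```

The block resists at both lugs (29 N with no motion). I'll pull back, lift and check.

>>> apply_moves(
  plan=[
    [-0.03,0,0,0,0,0,1],
    [0,0.02,-0.06,0,0,0,1],
    [0,0.02,-0.06,0,0,0,1],
    [0,0,-0.04,0,0,0,1],
    [0.02,0,0,0,0,0,1],
    [0,0,0,0,0,0,1],
    [0,0,0,0,0,0,1],
  ],
)

```text
t: 22.75
tcp_pos: [0.392, 0.3733, 0.1721]
tool_rot: [0.982, 0.188, -0.001, 0.0]
force: [0.4, 0.1, -0.6]
finger_gap: 0.003
gripper_force: 0.0
```

Run:
```python
from h import *
f0=[.4976,.3897,.331]
x,C,im=fitback([.448,.387,.35],bottom=250)
v=im.copy();v[cv2.morphologyEx(sil(C,x),cv2.MORPH_GRADIENT,np.ones((2,2),np.uint8))>0]=[255,0,0]
cv2.imwrite("pics/w9.png",im[:,:,::-1])
print(proj(C,place(np.array(FT),f0)).round(), proj(C,place(np.array(BT),x)).round())
a=snapshot("side");cv2.imwrite("pics/side9.png",a[:,:,::-1])
print(proj(cam("side"),place(np.array(BT),x)).round())
w=cv2.resize(v[10:240,130:480,::-1],(800,526))
cv2.imwrite("pics/v9.png",np.hstack([cv2.resize(v[0:230,140:440,::-1],(500,383)),cv2.resize(a[210:320,210:310,::-1],(300,330)).copy() if 0 else cv2.resize(a[215:315,215:295,::-1],(300,383))]))
```

```text
t 22.75 F [ 0.4  0.1 -0.6] block [0.4489 0.3881 0.3397] 112.0 rel (array([-0.00353927,  0.01468423]), np.float64(0.008650107867313572))
tcp in block -0.05893014982929905 0.005064758911799227 0.17181117511522143
[[196.  78.]
 [427.  90.]
 [207.  84.]
 [408.  94.]] [[365.  90.]
 [224.  84.]
 [352. 197.]
 [227. 192.]]
[[232. 248.]
 [250. 287.]
 [277. 240.]
 [299. 276.]]
```

View pics/v9.png

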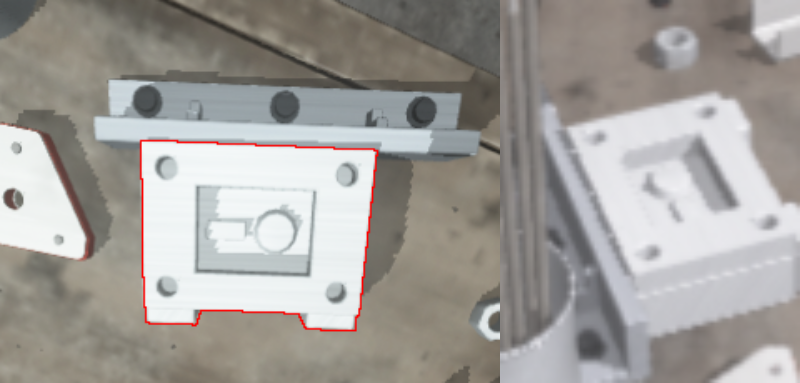

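The overlay shows the block's front edge, (140,141)–(378,150), lying along the fence's top edge, (95,139)–(477,154). They are parallel with no gap, and the block is inside both ends. I'll take the hand clear and hand in.

>>> apply_moves(
  plan=[
    [-0.03,0,-0.05,0,0,0,1],
    [-0.03,0,-0.05,0,0,0,1],
    [0,0,0,0,0,0,1],
    [0,0,0,0,0,0,1],
  ],
)

```text
t: 23.35
tcp_pos: [0.3365, 0.3516, 0.2719]
tool_rot: [0.982, 0.188, -0.0, 0.0]
force: [-1.4, 0.1, -0.6]
finger_gap: 0.002
gripper_force: 0.0
```

```bash
python3 -c "
from station import *
print(sign_off())"
```

```text
the job is handed in; nothing more can be done
None
```

I walked the die block up to the fence with alternating pushes on its lugs (left first); by the last camera check it sits flush, square and inside both ends. The hand is clear and the job was handed in at about 23 s, but the hand-in returned no verdict.

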